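Prop the meringue dryer's door ajar on its stay

ROBOT

A 6-joint arm with a two-finger parallel gripper is mounted at the origin on the work surface. World frame = base frame: x ahead of the robot, y to its left, z up, the work surface at z = 0. Lengths are in m, angles in rad, forces in N, time in s.
With the tool pointing down it reaches from about 0.425 to 0.95 m from the base axis. Payload 3.5 kg.
Tool frame: the origin (TCP) lies on the centre line of the jaws, within the pads' length; the fingertips stand tip_extent ahead of it and the grasp point (between the pads) lies 2 mm behind it (tip_extent is the distance from the TCP to the fingertips, in m); z points along the fingers, y is the direction in which the jaws open and shut (so a half turn about z gives the same grasp; the last joint's range is limited). The gripper opens to 85 mm and grips with 20 to 120 N. Pads are 22 mm wide; open, the fingers measure 114 mm over their backs; the gripper's body (76 mm by 85 mm) begins 54 mm behind the grasp point. The pads swing forward as they close: fully open they stand 13 mm farther back than shut.
Start: joints at [1.057, 0.286, 1.577, -0, 1.279, -0.15], TCP at [0.24, 0.631, 0.248] pointing down, gripper open.
Joint ranges: [-2.77, 2.77], [-0.9, 2.22], [0.21, 2.48], [-1.53, 4.67], [0.24, 2.81], [-2.84, 2.84]. Speed limits (rad/s): [2.79, 2.79, 3.14, 3.14, 3.14, 3.14].

INTERFACE

Orientations are given as a unit quaternion [x, y, z, w].
In Python, from plant import * gives the robot as it stands.
- The arm moves only by the shell command python3 -m crank 'ROWS' [FORCE]. ROWS is JSON, a list of rows, each a list of 7 numbers: the gripper's target within -1 to 1 (shut at 1, half-way at 0, fully open at -1), then the shift along the tool's x, y, z in cm, then the turn, a rotation vector about the tool's x, y, z in degrees. In form: [[fingers, tx, ty, tz, wx, wy, wz], ...]. A call has 1 to 5 rows; each row shifts and turns the commanded pose from where the row before left it, along the tool's axes as they then stand; what a row does not reach is not made up. A row lasts 1/10 s, in which the tool goes at most 50 mm and 8.59 degrees, less where a joint would pass 70% of its speed; a pose out of reach is approached as far as the arm can. A call is refused whole if a number of a shift passes 5 or a number of a turn 8.59, either way. A call with a gripper value outside its range is refused whole. The fingers move at their own pace and stop on an object; FORCE is the grip in N (left out, the last holds). Time passes only in rows, so rows that do not move let the fingers close. It gives the time, the measured TCP pose, the force and the opening at its end, in the units of the state.
- get_state(): the state, without advancing time (a new reading comes with each control period).
- read_camera(name): name is "side" or "top"; returns a dict with "color" (420x560x3 uint8, red, green, blue), "vfov" (degrees; the focal length in pixels is half the picture's height over the tangent of half this angle, whatever the lens; pixels are square), "cx", "cy" (the principal point, pixels), "cam_to_world" (4x4, takes a point from camera to world coordinates). Camera axes: x right, y up, looking along -z (the intrinsics and any distortion apply to the point x, -y, -z); pixel columns grow to the right and rows downward; lengths in m; the calibration is good to about 2 mm. A picture is of the moment at which its call begins. There is no depth.
- sign_off(): hands the job in, once; it reports no verdict.
Trained networks look in the newest picture that a camera, given by its name, has taken for a name from the list of things; names that differ only in an ending like _2 or _b are one class to them, and where a whole thing is asked for, a point or a joint stands for the part that bears it (a point fixed in the world has none). Each returns a list of dicts, best first, with "p" (0 to 1); they miss things now and then, are a little off and sometimes report something else, mostly with a low value. They report only what shows in the picture. A call takes as long as a camera call.
- trace(thing, camera): "pixels" (420x560 bool, what is visible of it) and "location" ([column, row] in pixels, amid what is visible of it).
- place_of(thing, camera): "location" ([column, row] in pixels: a listed point, or the origin of a listed thing).
The state is a dict: "time": time; "qpos": joint angles; "dq": joint speeds; "joint_efforts": joint torques, N m; "eef_pos": TCP position; "tcp_rot": TCP orientation; "contact_force": force on the tool from outside, world axes, zero at the start; "wrist_torque": the same for the moment, N m; "opening": opening from 0.0 (shut) to 1.0 (fully open).
Only numpy, scipy, OpenCV 4.12 (cv2) and the standard library are available. Lean on these libraries where they do the work, as an engineer would, in place of code of your own. Each camera call takes 0.05 s, during which the arm holds its last target.

TASK

Set the drying cabinet's door ajar so the meringues can breathe: take the stay bar that hangs on the door's pin, draw the door open with it, and drop the middle one of its three peg holes over the short peg on the cabinet roof, so that the bar lies flat on the roof and keeps the door open. Feel for the peg gently, do not force the bar down, leave the bar on its door pin, let go, and do not disturb the jar, tub and bowl standing by.

Things in the scene. Friction and masses are not known exactly. Their poses are not given: they have to be found in the camera images.
- cabinet: Countertop drying cabinet, bare metal, 280 deep (x) x 340 wide (y) x 180 high, fixed to the table. Origin: centre of its underside; z up, -x is the front with the glazed door. The roof is flat at z = 180 mm. Until the bar is down on the roof, the peg and the door pin are not to be loaded by the bar with more than about 20 N.
- door (a joint): Opening angle of the door, rad: 0 shut, grows as the free (-y) edge swings out to the front. A spring pulls it shut with about 0.4 N m when shut and 1 N m per rad more as it opens (1.5 to 3.5 N at the pin). On the middle hole it stands at about 0.31.
- hinge (a point): Vertical axis of the door's hinge, at roof height; cabinet frame (-140, 160, 180) mm.
- door_pin (a point): The door's plain steel pin, 10 mm in diameter, upright on the door's top edge, 39 mm high above roof level, no head; the point is on its axis at roof height. It moves with the door: door shut it is at (-11, -240) mm in x, y from the hinge axis (cabinet axes), so it swings on a radius of 240 mm.
- peg_mark (a point): Axis of the eccentric bolt (flush 30 mm disc on a dark 50 mm plate) that carries the short steel peg, at roof height; cabinet frame (-45, -70, 180) mm. The peg is upright, 10 mm in diameter and 14 mm high with a 1.5 mm chamfer at the top. It stands 5.5 mm off this axis, in a direction that differs every time and is not given (the bolt is tight and does not turn), so the peg has to be found by feel.
- stay_pivot (a point): Centre of the pivot hole (13.5 mm) of the stay bar, at the bar's underside. At the start it is around the door pin, and it must stay there. The stay bar is loose: plain flat metal, 284 x 28 x 6 mm, 0.18 kg; at the start it lies flat on the roof, swung to the +y side of the peg, door shut. Axes of all stay points: x along the bar from pivot hole to fin, z up.
- stay_hole (a point): Centre of the middle peg hole of the bar at its underside, 180 mm from the pivot hole. The three peg holes are 12.5 mm wide with 1 mm chamfers, 150, 180 and 210 mm from the pivot hole.
- stay_grip (a point): Centre of the grip zone of the upright fin on the bar's free end, 245 mm from the pivot hole and 31 mm above the underside. The fin is 36 mm along the bar, 10 mm thick across it and reaches from the bar's top (6 mm) to 49 mm above the underside.
- jar_mid (a point): Small amber jar with white lid, 44 mm in diameter, 70 high, on the roof's front left corner; bystander; point at its centre.
- tub_mid (a point): White plastic tub 85 x 125 x 55 mm on the table, bystander; point at its centre.
- bowl_mid (a point): Steel bowl 110 mm wide, 50 high on the table, bystander; point at its centre.

How it is judged:
By the outcome, as a careful person would: the job done as asked, in the order asked, and still so for the second after the job is handed in, with the robot touching nothing.
It also fails if it takes over 64 s, if anything falls off the work surface, if the arm or the gripper's body presses on something with over 40 N, if the wrist force passes 120 N, or if a joint passes its speed limit or range.

## Working session

There is one attempt and no reset: what is moved stays moved. The work goes in short steps, Python scripts to look and compute and a shell command to move; the robot and the scene stay as the last step left them, time stands still between calls to the robot, and variables do not carry over. Pictures are saved under pics/ and viewed, and the job is handed in when it is done.

```bash
ls; mkdir -p pics
python3 - <<'E'
from plant import *
import cv2
s=get_state();print({k:(v if not hasattr(v,'tolist') else v.tolist()) for k,v in s.items()})
for n in ("side","top"):
    r=read_camera(n);cv2.imwrite(f"pics/{n}0.png",r["color"][:,:,::-1])
    print(n,{k:v for k,v in r.items() if k!="color"})
    for t in ["hinge","door_pin","peg_mark","stay_pivot","stay_hole","stay_grip","jar_mid","tub_mid","bowl_mid","cabinet"]:
        print(t,[(d["location"],round(d["p"],2)) for d in place_of(t,n)][:2])
E
```

```text
pics
{'time': 0.0, 'qpos': [1.0569891294157985, 0.28715633336854757, 1.578181491946893, -1.758991714587359e-05, 1.2786244348849012, -0.15001069380062398], 'dq': [0.0022608735322663487, 0.0006356390102988812, 0.00032335247887703596, -6.220857022439606e-06, -0.0005643070831938922, 5.8099397990608854e-05], 'joint_efforts': [-0.002223930205218494, -40.599939823150635, -29.26165223121643, -0.00028054139875166584, 0.005843746766913682, 7.198476055236824e-06], 'eef_pos': [0.2398536024825516, 0.6302786534618744, 0.2469509370784965], 'tcp_rot': [0.18089420457046154, 0.9835018469345757, -0.0011228822864744166, -0.000378106425917083], 'contact_force': [0.20451716306693538, -0.5767815585490887, 0.21540615983034442], 'wrist_torque': [-0.004365364792788685, 0.0003392083129193539, 0.01794204907698685], 'opening': 1.0010160602029419}
side {'vfov': 50.98674194075836, 'cx': 282.1694064802262, 'cy': 207.52270137937413, 'cam_to_world': array([[ 0.99722952,  0.05832295, -0.04617063,  0.44719928],
       [-0.07228491,  0.61331532, -0.7865235 , -0.91390782],
       [-0.01755521,  0.78768189,  0.61583201,  
[... 493 characters left out ...]
rray([[ 1.92894914e-02,  9.92161554e-01, -1.23464025e-01,
         3.31823697e-01],
       [-9.99809320e-01,  1.95171753e-02,  6.34821955e-04,
         4.43988326e-03],
       [ 3.03951495e-03,  1.23428237e-01,  9.92348846e-01,
         1.51107962e+00],
       [ 0.00000000e+00,  0.00000000e+00,  0.00000000e+00,
         1.00000000e+00]])}
hinge [([226.0, 230.5], 0.75)]
door_pin [([308.7, 237.8], 0.63)]
peg_mark [([302.2, 197.8], 0.73)]
stay_pivot [([309.3, 231.4], 0.88)]
stay_hole [([262.4, 191.5], 0.62)]
stay_grip [([246.0, 177.4], 0.9)]
jar_mid [([242.0, 211.3], 0.74)]
tub_mid [([174.2, 195.7], 0.69), ([245.6, 175.2], 0.3)]
bowl_mid [([417.3, 222.3], 0.88)]
cabinet [([308.8, 233.0], 0.51)]
```

```bash
cat > h.py <<'E'
from plant import *
import numpy as np, cv2
def ray(r,px):
    h=r["color"].shape[0]; f=h/2/np.tan(np.radians(r["vfov"]/2)); M=np.array(r["cam_to_world"])
    d=M[:3,:3]@np.array([(px[0]-r["cx"])/f,-(px[1]-r["cy"])/f,-1]); return M[:3,3],d/np.linalg.norm(d)
def onz(r,px,z):
    o,d=ray(r,px); return o+d*(z-o[2])/d[2]
def tri(a,b):
    A=np.zeros((3,3));B=np.zeros(3)
    for o,d in (a,b):
        P=np.eye(3)-np.outer(d,d);A+=P;B+=P@o
    x=np.linalg.solve(A,B); return x,max(np.linalg.norm((np.eye(3)-np.outer(d,d))@(x-o)) for o,d in(a,b))
def proj(r,p):
    h=r["color"].shape[0]; f=h/2/np.tan(np.radians(r["vfov"]/2)); M=np.array(r["cam_to_world"])
    c=M[:3,:3].T@(np.array(p)-M[:3,3]); return np.array([r["cx"]+f*c[0]/-c[2], r["cy"]-f*c[1]/-c[2]])
E
python3 - <<'E'
from h import *
R={n:read_camera(n) for n in("side","top")}
for t in ["hinge","door_pin","peg_mark","stay_pivot","stay_hole","stay_grip","jar_mid","tub_mid","bowl_mid"]:
    a=[place_of(t,n) for n in R]
    if all(a):
        x,e=tri(*[ray(R[n],q[0]["location"]) for n,q in zip(R,a)]); print(t,x.round(4),round(e,4))
E
python3 -c "
import cv2
for n,b in (('side',(190,90,180,180)),('top',(130,130,220,165))):
    i=cv2.imread(f'pics/{n}0.png');x,y,w,h=b
    cv2.imwrite(f'pics/{n}0c.png',cv2.resize(i[y:y+h,x:x+w],None,fx=3.3,fy=3.3,interpolation=2))
"
```

```text
hinge [0.4355 0.1758 0.1803] 0.004
door_pin [ 0.433  -0.0627  0.1721] 0.0076
stay_pivot [ 0.4442 -0.0584  0.1601] 0.0003
stay_hole [0.5613 0.0749 0.1574] 0.0011
stay_grip [0.5999 0.1142 0.2077] 0.0004
jar_mid [0.4931 0.1338 0.21  ] 0.0039
tub_mid [0.5648 0.3754 0.0233] 0.0004
bowl_mid [ 0.4961 -0.4421  0.0272] 0.0071
```

View pics/side0.png

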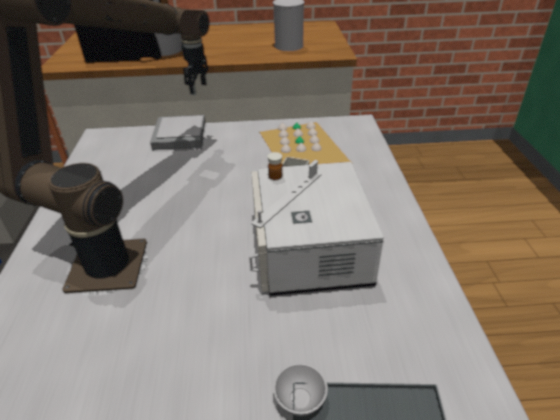

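View pics/side0c.png

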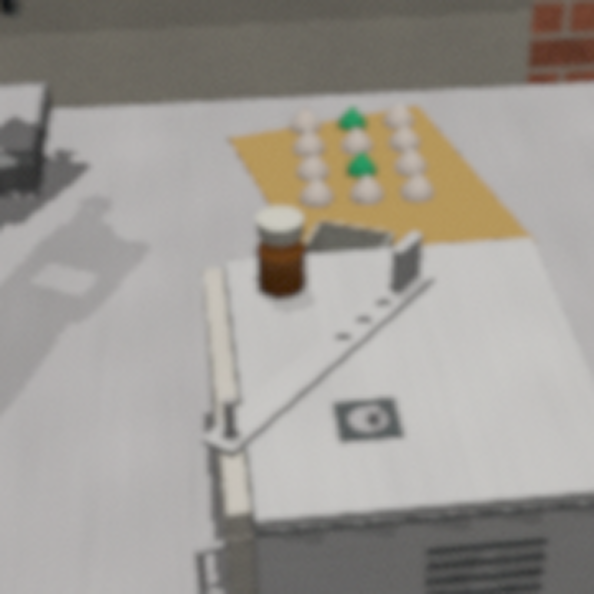

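View pics/top0c.png

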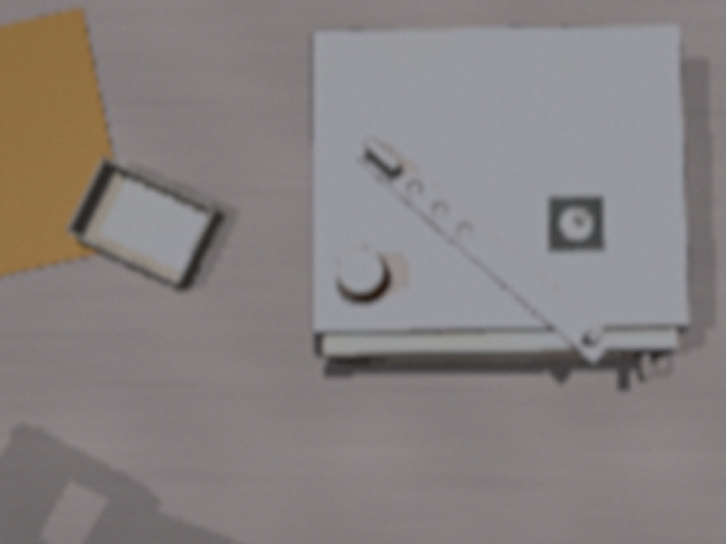

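Run:
```python
from h import *
R={n:read_camera(n) for n in("side","top")}
def up(b,u): return [b[0]+(u[0]+.5)/3.3-.5,b[1]+(u[1]+.5)/3.3-.5]
T=(130,130);S=(190,90)
top={"BL":(313,32),"BR":(680,26),"FR":(688,326),"FL":(315,330),"plate":(577,223),"jarlid":(363,272)}
for k,v in top.items(): print(k,onz(R["top"],up(T,v),.18).round(4))
side={"FL":(228,262),"BL":(530,243),"FR":(255,521),"plate":(368,419)}
for k,v in side.items(): print("s",k,onz(R["side"],up(S,v),.18).round(4))
for n,b in (("side",(235,140,100,95)),("top",(215,155,125,95))):
    i=R[n]["color"][:,:,::-1];x,y,w,h=b
    cv2.imwrite(f'pics/{n}1c.png',cv2.resize(i[y:y+h,x:x+w],None,fx=6,fy=6,interpolation=2))
```

```text
BL [0.7166 0.1905 0.18  ]
BR [ 0.7291 -0.1481  0.18  ]
FR [ 0.4513 -0.1567  0.18  ]
FL [0.4411 0.1788 0.18  ]
plate [ 0.5431 -0.0555  0.18  ]
jarlid [0.4945 0.1373 0.18  ]
s FL [0.4449 0.1778 0.18  ]
s BL [0.7172 0.1821 0.18  ]
s FR [ 0.4537 -0.1596  0.18  ]
s plate [ 0.5454 -0.0536  0.18  ]
```

View pics/side1c.png

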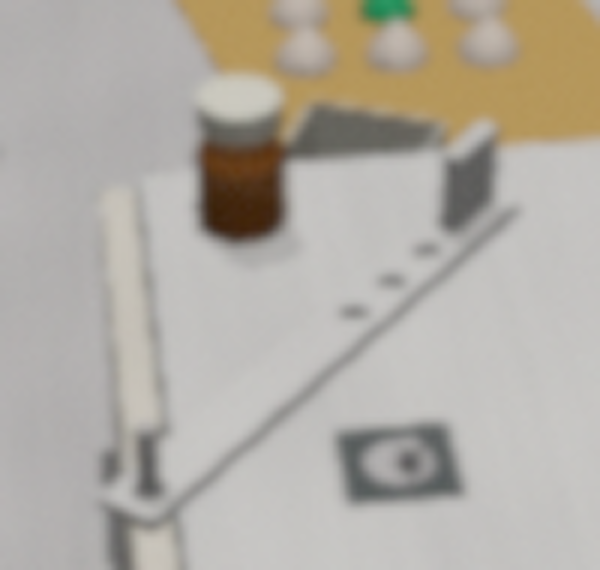

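View pics/top1c.png

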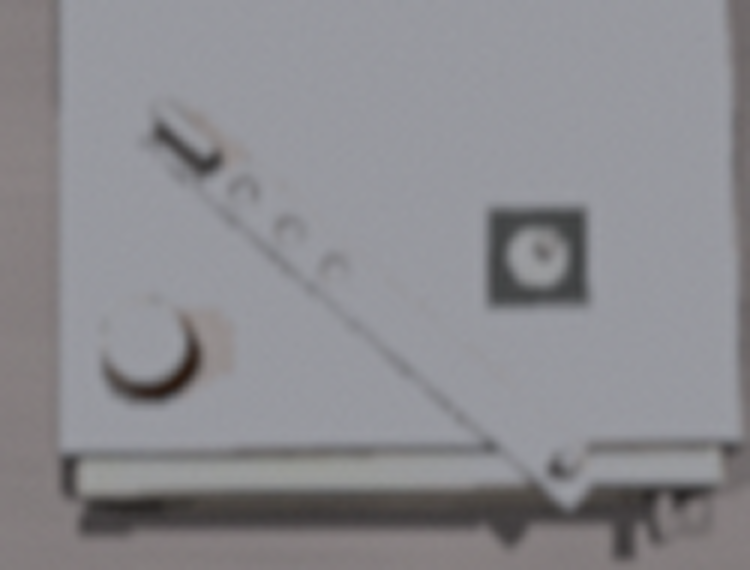

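```bash
cat >> h.py <<'E'
C=np.array([.586,.0165,0.]); YAW=.035
def c2w(p):
    c,s=np.cos(YAW),np.sin(YAW); p=np.array(p,float); return C+np.array([c*p[0]-s*p[1],s*p[0]+c*p[1],p[2]])
def draw(img,r,pts,col,closed=True,k=6,b=(0,0)):
    P=np.array([((proj(r,p)-np.array(b)+.5)*k-.5) for p in pts]);cv2.polylines(img,[np.round(P*16).astype(np.int32)],closed,col,1,cv2.LINE_AA,4)
def barpts(piv,a):
    u=np.array([np.cos(a),np.sin(a),0]);v=np.array([-u[1],u[0],0]);z=np.array([0,0,1.])
    f=lambda x,y,h:np.array(piv)+u*x+v*y+z*h
    return f
def overlay(n,r,piv,a,b,peg=None,pin=None,k=6):
    x,y,w,h=b;i=cv2.resize(np.ascontiguousarray(r["color"][y:y+h,x:x+w,::-1]),None,fx=k,fy=k,interpolation=2)
    D=lambda p,c:draw(i,r,p,c,True,k,(x,y))
    D([c2w(q) for q in [(-.14,-.17,.18),(.14,-.17,.18),(.14,.17,.18),(-.14,.17,.18)]],(0,255,0))
    circ=lambda c,R:[np.array(c)+[R*np.cos(t),R*np.sin(t),0] for t in np.linspace(0,6.283,24)]
    D([c2w((-.045+dx,-.07+dy,.18)) for dx,dy in((-.025,-.025),(.025,-.025),(.025,.025),(-.025,.025))],(0,255,0))
    f=barpts(piv,a)
    for hh in (0.049,): D([f(227e-3,-.005,hh),f(.263,-.005,hh),f(.263,.005,hh),f(.227,.005,hh)],(0,0,255))
    for d in (.15,.18,.21): D(circ(f(d,0,.006),.00625),(255,0,0))
    D([f(0,-.014,.006),f(.263,-.014,.006),f(.263,.014,.006),f(0,.014,.006)],(255,0,255))
    if pin is not None: D(circ(pin+np.array([0,0,.039]),.005),(0,255,255))
    if peg is not None: D(circ(peg+np.array([0,0,.014]),.005),(0,128,255)); D(circ(peg,.005),(0,128,255))
    return i
E
python3 - <<'E'
from h import *
import plant; print([x for x in dir(plant) if x[0]!='_']); print(getattr(plant,'tip_extent',None))
pin=c2w((-.151,-.08,.18));print("pin",pin,"mark",c2w((-.045,-.07,.18)))
g=np.array([.5999,.1142]);a=np.arctan2(*(g-pin[:2])[::-1]);print(np.degrees(a),np.hypot(*(g-pin[:2])))
peg=c2w((-.045+.0046,-.07-.003,.18))
for n,b in (("side",(235,140,100,95)),("top",(215,155,125,95))):
    r=read_camera(n); cv2.imwrite(f"pics/{n}2.png",overlay(n,r,pin,a,b,peg,pin))
E
```

```text
['Unreachable', 'get_state', 'place_of', 'read_camera', 'sign_off', 'tip_extent', 'trace']
0.017
pin [ 0.43789191 -0.06873493  0.18      ] mark [ 0.54347706 -0.05503181  0.18      ]
48.471736884220334 0.24435999989959695
```

View pics/side2.png

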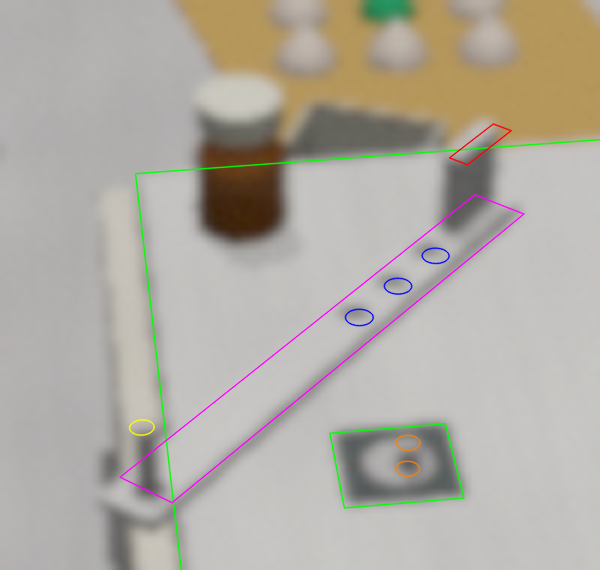

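View pics/top2.png

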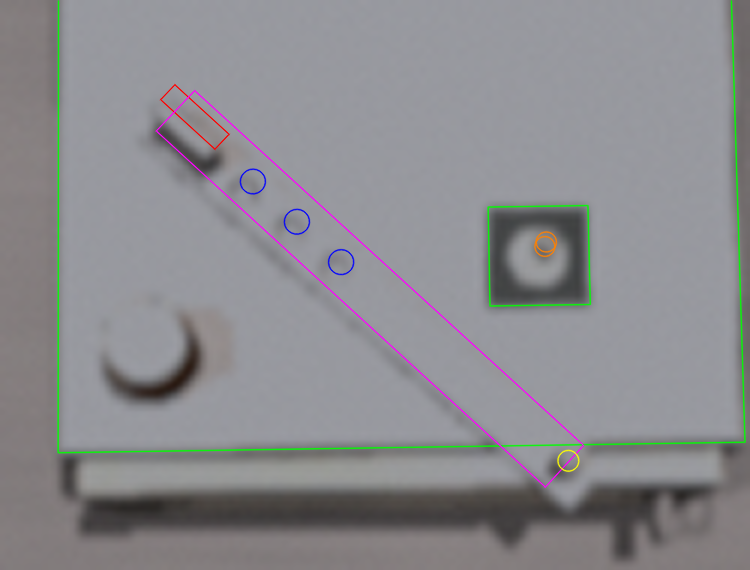

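```bash
cat >> h.py <<'E'
import json
from scipy.spatial.transform import Rotation as Ro
def plan(p1,yaw_y=None,n=5,grip=-1,p0=None,R0=None):
    """p1 world target; yaw_y = deg heading of tool y axis (tool down); prints rows in 5s"""
    s=get_state(); p0=np.array(s["eef_pos"] if p0 is None else p0); R0=Ro.from_quat(s["tcp_rot"]) if R0 is None else R0
    if yaw_y is None: R1=R0
    else:
        t=np.radians(yaw_y); y=np.array([np.cos(t),np.sin(t),0]);z=np.array([0,0,-1.]);R1=Ro.from_matrix(np.c_[np.cross(y,z),y,z])
    rv=(R0.inv()*R1).as_rotvec(); rows=[]
    for k in range(n):
        R=R0*Ro.from_rotvec(rv*k/n); d=R.inv().apply((np.array(p1)-p0)/n)*100
        rows.append([grip]+[round(v,2)+0. for v in d]+[round(v,2)+0. for v in np.degrees(rv/n)])
    for k in range(0,n,5): print(json.dumps(rows[k:k+5]).replace(" ",""))
def st():
    s=get_state();R=Ro.from_quat(s["tcp_rot"]).as_matrix()
    print("t%.2f"%s["time"],np.round(s["eef_pos"],4),"yawy %.2f"%np.degrees(np.arctan2(R[1,1],R[0,1])),"z",R[:,2].round(4),"F",np.round(s["contact_force"],2),"T",np.round(s["wrist_torque"],2),"op %.3f"%s["opening"])
E
python3 -c "
from h import *
s=get_state()
plan([.24,.63,.30],None,2)
plan([.597,.1175,.30],139.5,20,p0=[.24,.63,.30])"
```

```text
[[-1,-0.01,-0.04,-2.58,0.0,0.0,0.0],[-1,-0.01,-0.04,-2.58,0.0,0.0,0.0]]
[[-1,-2.58,-1.76,0.0,0.0,0.0,-3.52],[-1,-2.47,-1.91,0.0,0.0,0.0,-3.52],[-1,-2.34,-2.06,0.0,0.0,0.0,-3.52],[-1,-2.21,-2.2,0.0,0.0,0.0,-3.52],[-1,-2.07,-2.33,0.0,0.0,0.0,-3.52]]
[[-1,-1.93,-2.46,0.0,0.0,0.0,-3.52],[-1,-1.77,-2.57,0.0,0.0,0.0,-3.52],[-1,-1.61,-2.67,0.0,0.0,0.0,-3.52],[-1,-1.45,-2.77,0.0,0.0,0.0,-3.52],[-1,-1.27,-2.85,0.0,0.0,0.0,-3.52]]
[[-1,-1.1,-2.92,0.0,0.0,0.0,-3.52],[-1,-0.91,-2.99,0.0,0.0,0.0,-3.52],[-1,-0.73,-3.04,0.0,0.0,0.0,-3.52],[-1,-0.54,-3.08,0.0,0.0,0.0,-3.52],[-1,-0.35,-3.1,0.0,0.0,0.0,-3.52]]
[[-1,-0.16,-3.12,0.0,0.0,0.0,-3.52],[-1,0.03,-3.12,0.0,0.0,0.0,-3.52],[-1,0.22,-3.11,0.0,0.0,0.0,-3.52],[-1,0.41,-3.1,0.0,0.0,0.0,-3.52],[-1,0.6,-3.06,0.0,0.0,0.0,-3.52]]
```

```bash
python3 -m crank '[[-1,0,0,-2.6,0,0,0],[-1,0,0,-2.6,0,0,0]]'
python3 -m crank '[[-1,-2.6,-1.75,0,0,0,-3.5],[-1,-2.45,-1.9,0,0,0,-3.5],[-1,-2.35,-2.05,0,0,0,-3.5],[-1,-2.2,-2.2,0,0,0,-3.5],[-1,-2.05,-2.35,0,0,0,-3.5]]'
python3 -m crank '[[-1,-1.95,-2.45,0,0,0,-3.5],[-1,-1.75,-2.55,0,0,0,-3.5],[-1,-1.6,-2.65,0,0,0,-3.5],[-1,-1.45,-2.75,0,0,0,-3.5],[-1,-1.25,-2.85,0,0,0,-3.5]]'
python3 -m crank '[[-1,-1.1,-2.9,0,0,0,-3.5],[-1,-0.9,-3,0,0,0,-3.5],[-1,-0.75,-3.05,0,0,0,-3.5],[-1,-0.55,-3.1,0,0,0,-3.5],[-1,-0.35,-3.1,0,0,0,-3.5]]'
python3 -m crank '[[-1,-0.15,-3.1,0,0,0,-3.5],[-1,0.05,-3.1,0,0,0,-3.5],[-1,0.2,-3.1,0,0,0,-3.5],[-1,0.4,-3.1,0,0,0,-3.5],[-1,0.6,-3.05,0,0,0,-3.5]]'
python3 -c "
from h import *
st(); plan([.597,.1175,.30],139.5,2)
plan([.597,.1175,.212],139.5,5)
r=read_camera('top');i=r['color'][130:260,190:360,::-1];cv2.imwrite('pics/top3.png',cv2.resize(i,None,fx=4,fy=4,interpolation=2))
r=read_camera('side');i=r['color'][100:240,220:360,::-1];cv2.imwrite('pics/side3.png',cv2.resize(i,None,fx=4,fy=4,interpolation=2))
"
```

```text
time: 2.5
eef_pos: [0.2398, 0.6303, 0.2994]
tcp_rot: [0.181, 0.983, -0.002, -0.001]
contact_force: [0.1, 0.9, -0.1]
opening: 1.002
time: 3.0
eef_pos: [0.3296, 0.5019, 0.3005]
tcp_rot: [0.028, 1.0, 0.0, 0.0]
contact_force: [0.8, -0.3, 0.3]
opening: 1.0
time: 3.5
eef_pos: [0.4183, 0.3741, 0.3006]
tcp_rot: [-0.125, 0.992, 0.0, 0.0]
contact_force: [0.6, 0.9, 0.2]
opening: 0.994
time: 4.0
eef_pos: [0.5074, 0.2455, 0.3005]
tcp_rot: [-0.274, 0.962, 0.0, 0.0]
contact_force: [0.2, -0.1, -0.5]
opening: 1.001
time: 4.5
eef_pos: [0.5957, 0.1176, 0.3005]
tcp_rot: [-0.417, 0.909, -0.0, 0.0]
contact_force: [-0.5, 0.4, -0.1]
opening: 0.997
t4.50 [0.5957 0.1176 0.3005] yawy 139.29 z [ 3.e-04  1.e-04 -1.e+00] F [-0.47  0.43 -0.07] T [ 0.    0.01 -0.05] op 0.997
[[-1,-0.04,-0.05,0.02,-0.01,0.01,-0.1],[-1,-0.04,-0.05,0.02,-0.01,0.01,-0.1]]
[[-1,-0.02,-0.02,1.77,0.0,0.0,-0.04],[-1,-0.02,-0.02,1.77,0.0,0.0,-0.04],[-1,-0.02,-0.02,1.77,0.0,0.0,-0.04],[-1,-0.02,-0.02,1.77,0.0,0.0,-0.04],[-1,-0.02,-0.02,1.77,0.0,0.0,-0.04]]
```

View pics/side3.png

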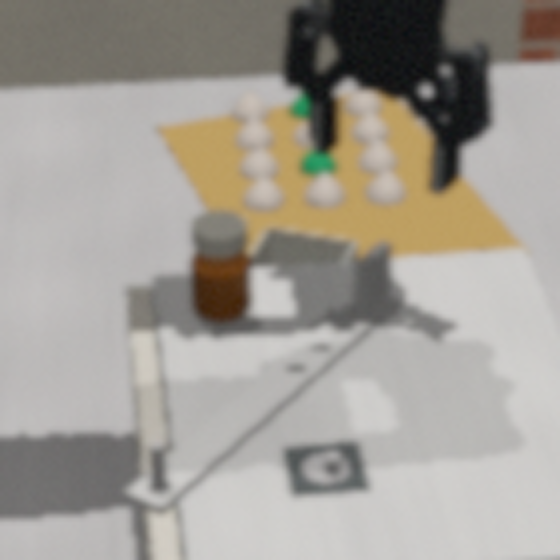

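View pics/top3.png

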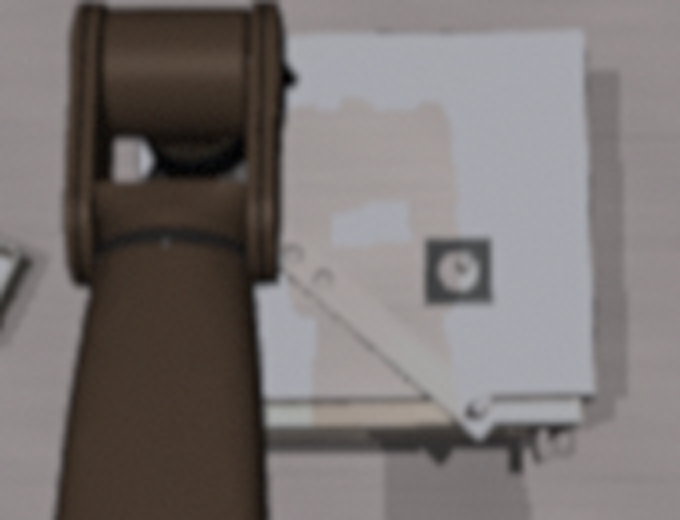

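```bash
python3 -m crank '[[-1,-0.05,-0.1,1.8,0,0,0],[-1,0,0,1.8,0,0,0],[-1,0,0,1.8,0,0,0],[-1,0,0,1.8,0,0,0],[-1,0,0,1.6,0,0,0]]'
python3 -m crank '[[-1,0,0,0,0,0,0]]'
python3 -c "
from h import *
st()
r=read_camera('side');i=r['color'][100:240,220:360,::-1];cv2.imwrite('pics/side4.png',cv2.resize(i,None,fx=4,fy=4,interpolation=2))
"
```

```text
time: 5.1
eef_pos: [0.5956, 0.1191, 0.2114]
tcp_rot: [-0.416, 0.909, 0.0, -0.0]
contact_force: [-0.0, -0.1, 0.2]
opening: 0.999
time: 5.2
eef_pos: [0.5943, 0.1188, 0.2092]
tcp_rot: [-0.416, 0.909, 0.001, -0.003]
contact_force: [0.5, -0.5, -0.4]
opening: 0.997
t5.20 [0.5943 0.1188 0.2092] yawy 139.17 z [-0.0057 -0.     -1.    ] F [ 0.46 -0.51 -0.45] T [ 0.05 -0.01 -0.03] op 0.997
```

View pics/side4.png

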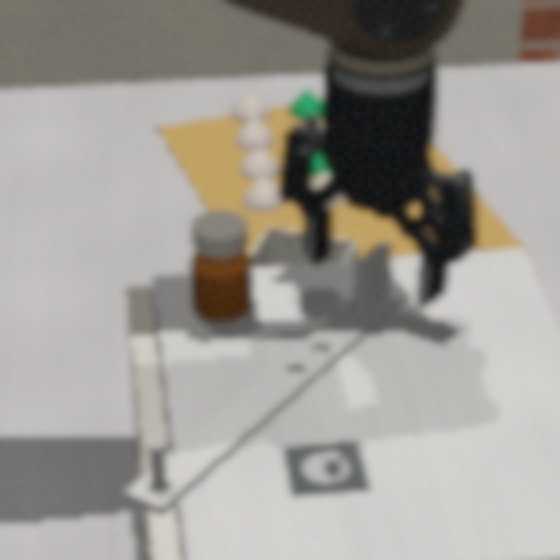

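```bash
python3 -m crank '[[0.2,0,0,-0.2,0,0,0],[0.6,0,0,0,0,0,0],[1,0,0,0,0,0,0],[1,0,0,0,0,0,0],[1,0,0,0,0,0,0]]' 60
python3 -m crank '[[1,0,0,0,0,0,0],[1,0,0,0,0,0,0],[1,0,0,0,0,0,0]]'
python3 -c "
from h import *
st()
r=read_camera('side');i=r['color'][100:240,220:360,::-1];cv2.imwrite('pics/side5.png',cv2.resize(i,None,fx=4,fy=4,interpolation=2))
"
```

```text
time: 5.75
eef_pos: [0.5962, 0.1184, 0.2147]
tcp_rot: [-0.416, 0.909, -0.0, 0.0]
contact_force: [1.0, 0.0, 0.6]
opening: 0.146
time: 6.05
eef_pos: [0.5965, 0.1184, 0.2148]
tcp_rot: [-0.416, 0.909, -0.0, 0.0]
contact_force: [0.4, 0.6, 2.8]
opening: 0.107
t6.05 [0.5965 0.1184 0.2148] yawy 139.16 z [ 0.001 -0.    -1.   ] F [0.36 0.61 2.76] T [-0.   -0.    0.06] op 0.107
```

View pics/side5.png

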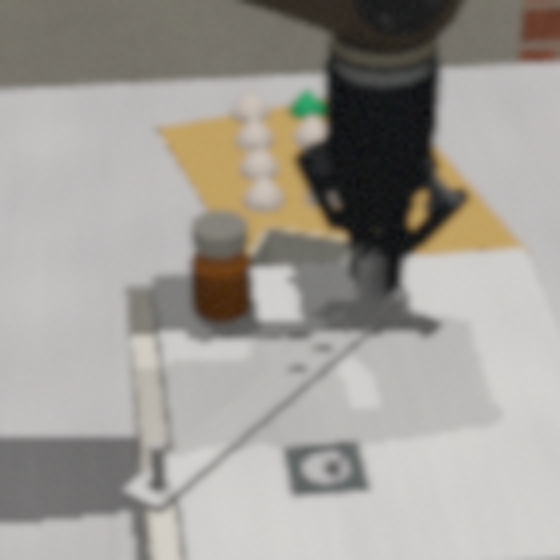

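```bash
python3 -m crank '[[1,0,0,-0.2,0,0,0],[1,0,0,-0.5,0,0,0],[1,0,0,-0.5,0,0,0],[1,0,0,-0.5,0,0,0],[1,0,0,-0.5,0,0,0]]'
python3 -m crank '[[1,0,0,0,0,0,0],[1,0,0,0,0,0,0]]'
python3 -c "
from h import *
st()
r=read_camera('side');i=r['color'][100:240,220:360,::-1];cv2.imwrite('pics/side6.png',cv2.resize(i,None,fx=4,fy=4,interpolation=2))
r=read_camera('top');i=r['color'][155:255,190:360,::-1];cv2.imwrite('pics/top6.png',cv2.resize(i,None,fx=4.5,fy=4.5,interpolation=2))
"
```

```text
time: 6.6
eef_pos: [0.5961, 0.1184, 0.2367]
tcp_rot: [-0.416, 0.909, 0.0, -0.0]
contact_force: [0.2, -0.7, -1.6]
opening: 0.109
time: 6.8
eef_pos: [0.5962, 0.1184, 0.2366]
tcp_rot: [-0.416, 0.909, -0.0, 0.0]
contact_force: [0.2, 0.6, -2.7]
opening: 0.11
t6.80 [0.5962 0.1184 0.2366] yawy 139.15 z [ 3.e-04  0.e+00 -1.e+00] F [ 0.21  0.58 -2.65] T [ 0.1  -0.06  0.07] op 0.110
```

View pics/side6.png

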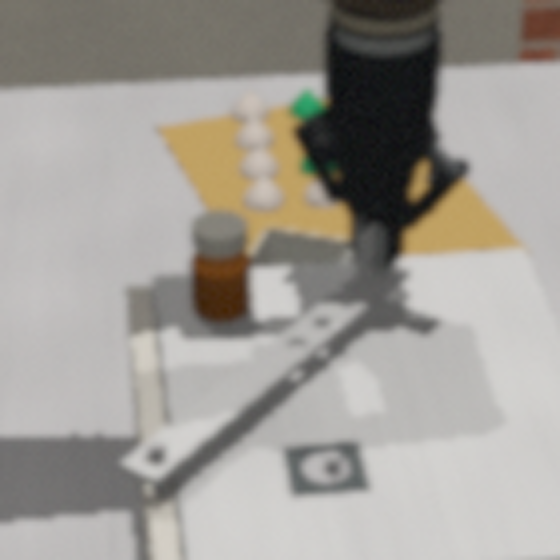

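View pics/top6.png

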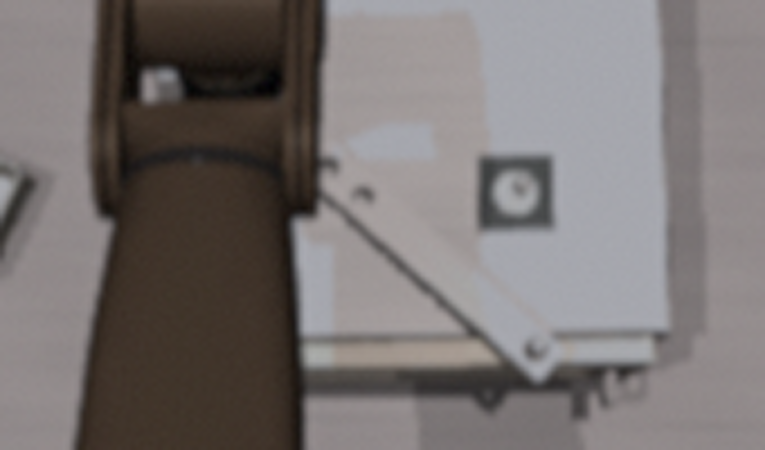

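```bash
python3 -m crank '[[1,0,0,0.3,0,0,0],[1,0,0,0,0,0,0]]'
python3 - <<'E'
from h import *
st(); s=get_state(); t=np.array(s["eef_pos"]); a=np.radians(49.15); lift=t[2]-.2148
piv=np.array([t[0],t[1],.18+lift])-.245*np.array([np.cos(a),np.sin(a),0]); print(piv)
pin=c2w((-.151,-.08,.18)); peg=c2w((-.0408,-.0733,.18))
for n,b in (("side",(240,140,90,95)),("top",(240,155,100,95))):
    r=read_camera(n); cv2.imwrite(f"pics/{n}7.png",overlay(n,r,piv,a,b,peg,pin))
E
```

```text
time: 7.1
eef_pos: [0.5958, 0.1184, 0.2324]
tcp_rot: [-0.416, 0.909, 0.0, -0.001]
contact_force: [0.0, 0.7, -1.8]
opening: 0.107
t7.10 [0.5958 0.1184 0.2324] yawy 139.17 z [-1.3e-03 -1.0e-04 -1.0e+00] F [ 0.03  0.67 -1.8 ] T [ 0.1  -0.15  0.07] op 0.107
[ 0.43555062 -0.06693222  0.19762983]
```

View pics/side7.png

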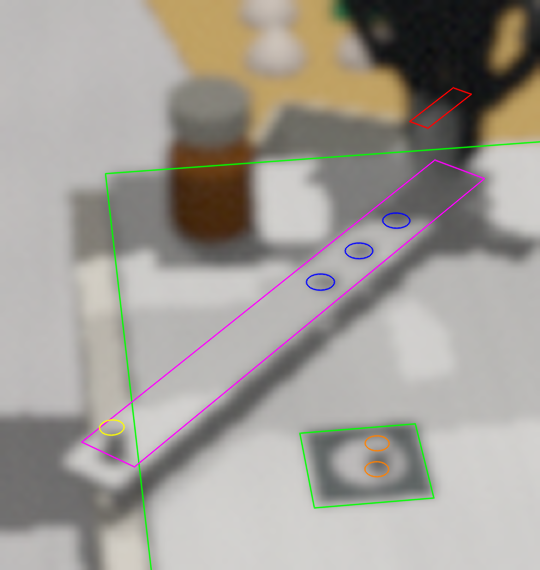

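View pics/top7.png

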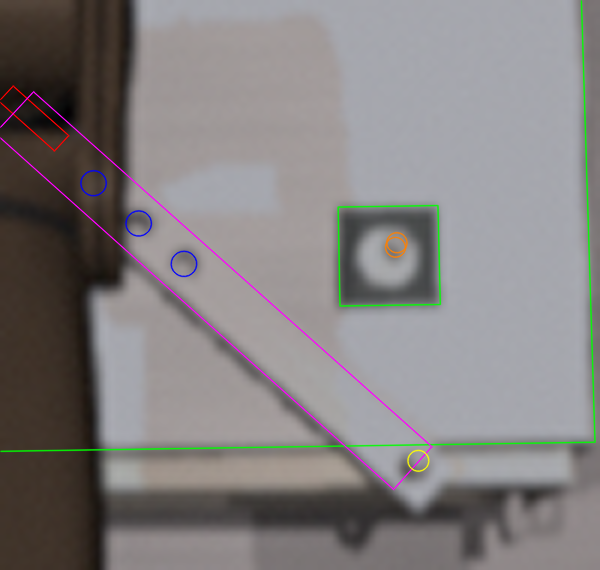

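```bash
cat >> h.py <<'E'
P0=np.array([.4356,-.0669]); V0=np.array([-.0026,-.2402])
def pivot(th):
    c,s=np.cos(-th),np.sin(-th); return P0-V0+np.array([c*V0[0]-s*V0[1],s*V0[0]+c*V0[1]])
def tcp(th,phi,L=.245):
    a=np.radians(phi); return pivot(th)+L*np.array([np.cos(a),np.sin(a)])
def seq(ths,phis,p0=None,y0=None,grip=1,dz=0):
    s=get_state(); p=np.array(s["eef_pos"])[:2] if p0 is None else np.array(p0)
    R=Ro.from_quat(s["tcp_rot"]).as_matrix(); y=np.degrees(np.arctan2(R[1,1],R[0,1])) if y0 is None else y0
    rows=[]
    for th,ph in zip(ths,phis):
        q=tcp(th,ph);d=(q-p)*100;a=np.radians(y);ty=np.array([np.cos(a),np.sin(a)]);tx=np.array([ty[1]*-1,ty[0]])
        yt=ph+90
        rows.append([grip,round(float(d@tx),2),round(float(d@ty),2),dz,0,0,round(-(yt-y),2)]);p=q;y=yt
    for k in range(0,len(rows),5): print(json.dumps(rows[k:k+5]).replace(" ",""))
E
python3 -c "
from h import *
s=get_state();R=Ro.from_quat(s['tcp_rot']).as_matrix();print(R.round(3))
"
```

```text
[[-0.654 -0.756 -0.001]
 [-0.756  0.654  0.   ]
 [ 0.001  0.001 -1.   ]]
```

```bash
python3 -m crank '[[1,0,0,-0.4,0,0,0],[1,0,0,0,0,0,0]]'
python3 -c "
from h import *
st(); seq(np.linspace(0,.03,4)[1:],[49.15]*3)
seq(np.linspace(.03,.10,21)[1:],np.linspace(49.15,-.5,21)[1:],tcp(.03,49.15),139.15)
"
```

```text
time: 7.4
eef_pos: [0.5965, 0.1184, 0.2382]
tcp_rot: [-0.416, 0.909, -0.0, 0.001]
contact_force: [0.7, 0.2, -1.9]
opening: 0.104
t7.40 [0.5965 0.1184 0.2382] yawy 139.14 z [ 1.1e-03  1.0e-04 -1.0e+00] F [ 0.66  0.24 -1.9 ] T [ 0.1  -0.09  0.07] op 0.104
[[1,0.2,0.23,0,0,0,-0.01],[1,0.15,0.19,0,0,0,-0.0],[1,0.15,0.19,0,0,0,-0.0]]
[[1,0.08,-1.0,0,0,0,2.48],[1,0.08,-1.0,0,0,0,2.48],[1,0.08,-1.0,0,0,0,2.48],[1,0.08,-1.0,0,0,0,2.48],[1,0.09,-1.0,0,0,0,2.48]]
[[1,0.09,-1.01,0,0,0,2.48],[1,0.09,-1.01,0,0,0,2.48],[1,0.09,-1.01,0,0,0,2.48],[1,0.09,-1.01,0,0,0,2.48],[1,0.1,-1.02,0,0,0,2.48]]
[[1,0.1,-1.02,0,0,0,2.48],[1,0.1,-1.02,0,0,0,2.48],[1,0.1,-1.03,0,0,0,2.48],[1,0.1,-1.03,0,0,0,2.48],[1,0.1,-1.03,0,0,0,2.48]]
[[1,0.1,-1.04,0,0,0,2.48],[1,0.1,-1.04,0,0,0,2.48],[1,0.1,-1.04,0,0,0,2.48],[1,0.11,-1.05,0,0,0,2.48],[1,0.11,-1.05,0,0,0,2.48]]
```

```bash
python3 -m crank '[[1,0.15,0.2,0,0,0,0],[1,0.15,0.2,0,0,0,0],[1,0.15,0.2,0,0,0,0],[1,0,0,0,0,0,0]]'
python3 -c "
from h import *
st()"
python3 -m crank '[[1,0.08,-1,0,0,0,2.5],[1,0.08,-1,0,0,0,2.5],[1,0.08,-1,0,0,0,2.5]]'
python3 -c "
from h import *
st()"
```

```text
time: 7.8
eef_pos: [0.5885, 0.1189, 0.2375]
tcp_rot: [-0.416, 0.909, -0.0, 0.0]
contact_force: [2.2, 0.0, -0.9]
opening: 0.111
t7.80 [0.5885 0.1189 0.2375] yawy 139.20 z [ 5.e-04 -4.e-04 -1.e+00] F [ 2.15  0.04 -0.91] T [ 0.05 -0.3   0.37] op 0.111
time: 8.1
eef_pos: [0.6092, 0.0965, 0.2375]
tcp_rot: [-0.355, 0.935, -0.0, 0.0]
contact_force: [2.1, 0.6, -2.2]
opening: 0.107
t8.10 [0.6092 0.0965 0.2375] yawy 131.57 z [ 9.e-04  1.e-04 -1.e+00] F [ 2.07  0.64 -2.19] T [ 0.1  -0.44  0.27] op 0.107
```

```bash
python3 -m crank '[[1,0.08,-1,0,0,0,2.5],[1,0.08,-1,0,0,0,2.5],[1,0.08,-1,0,0,0,2.5],[1,0.08,-1,0,0,0,2.5]]'
python3 -m crank '[[1,0.1,-1,0,0,0,2.5],[1,0.1,-1,0,0,0,2.5],[1,0.1,-1,0,0,0,2.5]]'
python3 -c "
from h import *
st()"
python3 -m crank '[[1,0.1,-1.02,0,0,0,2.5],[1,0.1,-1.02,0,0,0,2.5],[1,0.1,-1.02,0,0,0,2.5],[1,0.1,-1.02,0,0,0,2.5]]'
python3 -c "
from h import *
st();s=get_state()
y=90+0
for th in np.arange(.05,.13,.01): 
  R=Ro.from_quat(s['tcp_rot']).as_matrix();ph=np.degrees(np.arctan2(R[1,1],R[0,1]))-90
  print(th,tcp(th,ph))
"
```

```text
time: 8.5
eef_pos: [0.6313, 0.0628, 0.2374]
tcp_rot: [-0.272, 0.962, -0.0, 0.0]
contact_force: [2.0, 0.4, -0.9]
opening: 0.106
time: 8.8
eef_pos: [0.6432, 0.0348, 0.2373]
tcp_rot: [-0.208, 0.978, -0.0, 0.0]
contact_force: [1.9, 0.3, -1.0]
opening: 0.109
t8.80 [0.6432 0.0348 0.2373] yawy 113.99 z [ 2.e-04 -2.e-04 -1.e+00] F [ 1.89  0.28 -0.96] T [-0.07 -0.44  0.32] op 0.109
time: 9.2
eef_pos: [0.6535, -0.0051, 0.2373]
tcp_rot: [-0.121, 0.993, -0.0, 0.0]
contact_force: [2.5, -0.5, -1.9]
opening: 0.11
t9.20 [ 0.6535 -0.0051  0.2373] yawy 103.95 z [ 0.e+00 -3.e-04 -1.e+00] F [ 2.51 -0.52 -1.94] T [-0.12 -0.48  0.29] op 0.110
0.05 [ 0.66136804 -0.00738917]
0.060000000000000005 [ 0.65897111 -0.00723116]
0.07 [ 0.65657588 -0.0070492 ]
0.08000000000000002 [ 0.65418259 -0.00684329]
0.09000000000000001 [ 0.65179148 -0.00661346]
0.1 [ 0.64940279 -0.00635973]
0.11000000000000001 [ 0.64701675 -0.00608213]
0.12000000000000001 [ 0.64463361 -0.00578068]
```

Run:
```python
from h import *
for n in("side","top"):
    fr=[read_camera(n) for _ in range(5)];r=fr[0];m=np.mean([f["color"].astype(float) for f in fr],0)
    np.save(f"pics/{n}_avg.npy",m)
    p=proj(r,c2w((-.045,-.07,.18)));x,y=int(p[0])-16,int(p[1])-14;print(n,p,x,y)
    c=m[y:y+28,x:x+32,::-1].astype(np.uint8);cv2.imwrite(f"pics/{n}8.png",cv2.resize(c,None,fx=20,fy=20,interpolation=cv2.INTER_CUBIC))
    g=m.mean(2)[y+5:y+23,x+6:x+26];print(g.round().astype(int))
```

```text
side [300.46833369 217.01894204] 284 203
[[179 175 170 163 156 149 143 138 134 129 126 123 123 125 136 152 166 167
  148 124]
 [152 146 139 132 128 125 124 123 122 120 118 116 113 118 137 159 170 169
  150 119]
 [121 114 110 107 108 111 114 114 111 105 101  96  94  99 116 133 142 140
  126 104]
 [ 98  90  84  83  83  86  88  86  82  75  70  71  73  76  82  88  91  91
   86  84]
 [ 84  70  59  57  56  57  57  57  57  58  67  83  99 105  97  79  68  67
   72  90]
 [ 80  60  48  44  44  46  51  60  73  85 102 121 138 144 132 107  89  83
   87 108]
 [ 81  63  49  45  47  57  73  95 113 127 136 143 148 150 143 127 115 101
   96 113]
 [ 92  77  64  60  69  90 115 134 150 157 155 145 134 132 135 139 134 114
   99 108]
 [127 113  92  82  93 121 148 160 167 167 158 137 116 113 128 144 144 124
  102 102]
 [165 148 116  93  99 127 155 168 171 169 157 134 113 111 128 145 148 128
  104  98]
 [181 163 127  98  96 117 144 162 170 170 164 150 134 131 139 148 142 121
  100  95]
 [185 168 135 103  93 102 121 144 157 162 163 159 152 147 145 139 125 106
   94  93]
 [187 172 141 108  92  92 101 117 129 1
[... 1342 characters left out ...]
  77  67
  103 148]
 [ 44  36  37  76 130 158 165 164 162 153 139 127 133 147 143 111  76  67
  104 149]
 [ 43  36  38  83 138 161 165 164 162 157 150 146 148 151 139 105  73  68
  104 150]
 [ 44  36  40  90 145 164 165 164 162 158 153 152 152 146 127  94  69  68
  103 148]
 [ 44  37  42  95 148 166 165 164 164 158 150 146 143 128 103  78  66  68
  102 146]
 [ 43  36  44  98 149 166 165 164 163 156 137 124 115 100  80  68  64  67
   98 141]
 [ 44  36  46 100 150 166 165 165 164 154 124  95  82  74  68  66  65  68
   95 138]
 [ 43  36  52 105 151 165 166 165 164 156 128  94  77  76  76  77  76  77
   99 136]
 [ 42  36  60 114 153 166 166 165 164 160 143 117 105 105 106 107 107 107
  117 142]]
```

View pics/side8.png

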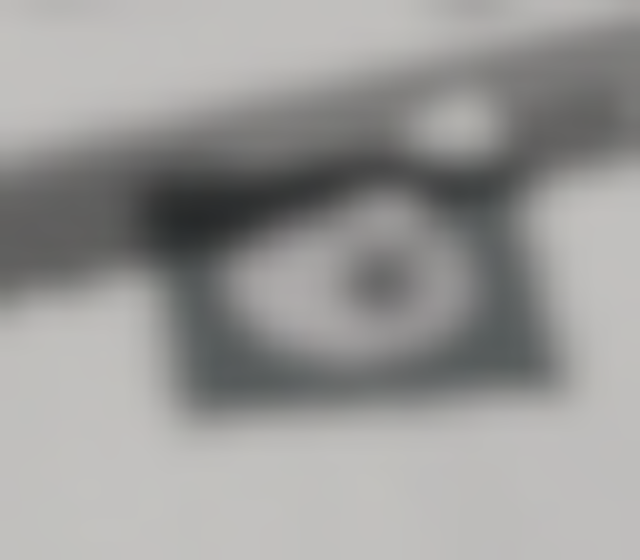

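View pics/top8.png

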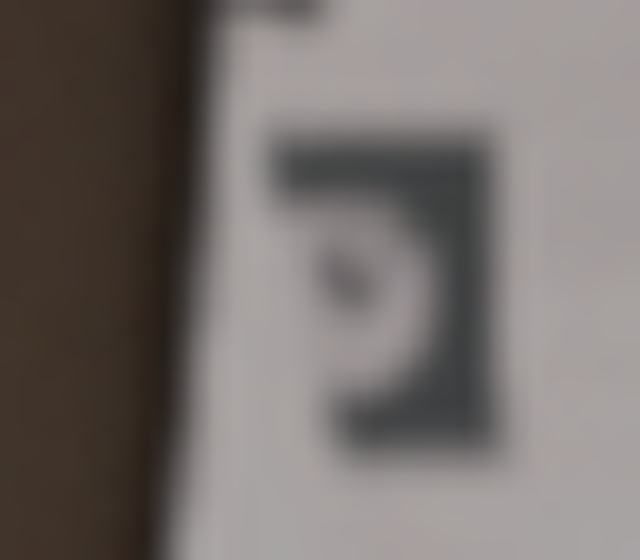

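Run:
```python
from h import *
R={n:read_camera(n) for n in("side","top")}
for a in range(-90,31,15):
    ar=np.radians(a);pc=np.array([-.045+.0055*np.cos(ar),-.07+.0055*np.sin(ar),.18]);o=[]
    for n in R:
        p=c2w(pc);cam=np.array(R[n]["cam_to_world"])[:3,3];d=cam-p;d[2]=0;d/=np.linalg.norm(d)
        o+=[proj(R[n],p+[0,0,.014]),proj(R[n],p+d*.004+[0,0,.007])]
    print(a,*[x.round(1) for x in o])
```

```text
-90 [300.8 214.1] [300.8 217.2] [306.4 196.3] [305.9 198. ]
-75 [301.4 214. ] [301.3 217.2] [306.3 195.9] [305.8 197.5]
-60 [301.9 213.8] [301.8 217. ] [306.2 195.4] [305.6 197.1]
-45 [302.3 213.5] [302.2 216.7] [305.9 195.1] [305.3 196.7]
-30 [302.5 213.2] [302.5 216.4] [305.5 194.8] [305.  196.4]
-15 [302.7 212.9] [302.6 216.1] [305.  194.6] [304.5 196.2]
0 [302.7 212.5] [302.6 215.7] [304.5 194.5] [304.  196.2]
15 [302.5 212.2] [302.5 215.3] [304.1 194.6] [303.6 196.3]
30 [302.2 211.9] [302.2 215. ] [303.6 194.8] [303.1 196.5]
```

```bash
python3 -c "
from h import *
st()
seq(np.linspace(.083,.28,13)[1:],np.linspace(13.95,-1,13)[1:],tcp(.083,13.95),103.95)
"
```

```text
t9.80 [ 0.6532 -0.0039  0.2373] yawy 104.20 z [-1.e-04 -3.e-04 -1.e+00] F [ 1.58 -1.52 -2.6 ] T [-0.23 -0.48  0.49] op 0.109
[[1,0.38,-0.4,0,0,0,1.25],[1,0.38,-0.4,0,0,0,1.25],[1,0.38,-0.4,0,0,0,1.25],[1,0.38,-0.41,0,0,0,1.25],[1,0.38,-0.41,0,0,0,1.25]]
[[1,0.38,-0.41,0,0,0,1.25],[1,0.38,-0.41,0,0,0,1.25],[1,0.38,-0.41,0,0,0,1.25],[1,0.38,-0.42,0,0,0,1.25],[1,0.38,-0.42,0,0,0,1.25]]
[[1,0.38,-0.42,0,0,0,1.25],[1,0.38,-0.42,0,0,0,1.25]]
```

```bash
python3 -m crank '[[1,0.38,-0.43,0,0,0,1.25],[1,0.38,-0.43,0,0,0,1.25],[1,0.38,-0.43,0,0,0,1.25],[1,0.38,-0.43,0,0,0,1.25]]'
python3 -c "
from h import *
st()"
python3 -m crank '[[1,0.38,-0.41,0,0,0,1.25],[1,0.38,-0.41,0,0,0,1.25],[1,0.38,-0.41,0,0,0,1.25],[1,0.38,-0.41,0,0,0,1.25]]'
python3 -c "
from h import *
st()"
```

```text
time: 10.2
eef_pos: [0.6419, -0.0246, 0.2374]
tcp_rot: [-0.078, 0.997, 0.0, 0.0]
contact_force: [4.0, -1.0, -1.0]
opening: 0.109
t10.20 [ 0.6419 -0.0246  0.2374] yawy 99.00 z [ 5.e-04  5.e-04 -1.e+00] F [ 3.96 -1.01 -1.03] T [-0.16 -0.6   0.22] op 0.109
time: 10.6
eef_pos: [0.6289, -0.0427, 0.2374]
tcp_rot: [-0.035, 0.999, 0.0, 0.0]
contact_force: [3.1, -1.3, -2.0]
opening: 0.111
t10.60 [ 0.6289 -0.0427  0.2374] yawy 94.04 z [ 3.e-04  1.e-04 -1.e+00] F [ 3.13 -1.35 -1.99] T [-0.13 -0.68  0.19] op 0.111
```

```bash
python3 -m crank '[[1,0.38,-0.43,0,0,0,1.25],[1,0.38,-0.43,0,0,0,1.25],[1,0.38,-0.43,0,0,0,1.25],[1,0.38,-0.43,0,0,0,1.25],[1,0,0,0,0,0,0]]'
python3 - <<'E'
from h import *
st(); s=get_state(); t=np.array(s["eef_pos"]); R=Ro.from_quat(s["tcp_rot"]).as_matrix();a=np.arctan2(R[1,1],R[0,1])-np.pi/2; lift=t[2]-.2148
u=np.array([np.cos(a),np.sin(a),0])
piv=np.array([t[0],t[1],.18+lift])-.245*u; print("piv",piv,"hole",piv+.18*u,"lift",lift)
peg=c2w((-.0406,-.0733,.18));print("peg",peg)
for n,b in (("side",(235,150,105,90)),("top",(230,160,125,95))):
    r=read_camera(n); cv2.imwrite(f"pics/{n}9.png",overlay(n,r,piv,a,b,peg,None));i=r["color"][:,:,::-1];x,y,w,h=b
    cv2.imwrite(f"pics/{n}9r.png",cv2.resize(i[y:y+h,x:x+w],None,fx=6,fy=6,interpolation=2))
E
```

```text
time: 11.1
eef_pos: [0.6141, -0.0606, 0.2372]
tcp_rot: [0.008, 1.0, 0.0, -0.0]
contact_force: [2.8, -0.6, -2.0]
opening: 0.11
t11.10 [ 0.6141 -0.0606  0.2372] yawy 89.06 z [-6.e-04  2.e-04 -1.e+00] F [ 2.78 -0.59 -1.99] T [-0.15 -0.6   0.12] op 0.110
piv [ 0.36909559 -0.05656957  0.20244859] hole [ 0.54907126 -0.05952906  0.20244859] lift 0.022448591735068413
peg [ 0.54798984 -0.05817582  0.18      ]
```

View pics/side9.png

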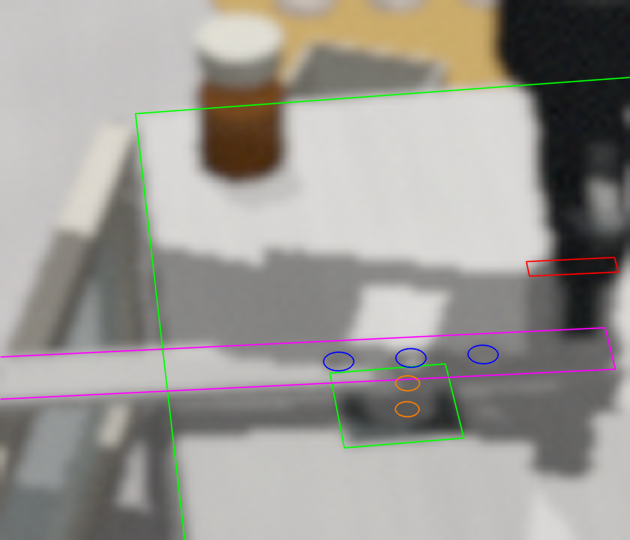

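View pics/top9.png

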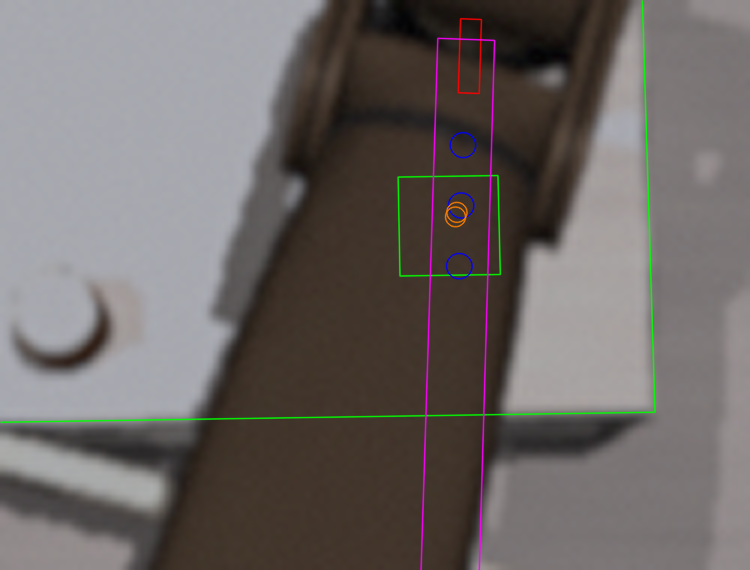

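View pics/side9r.png

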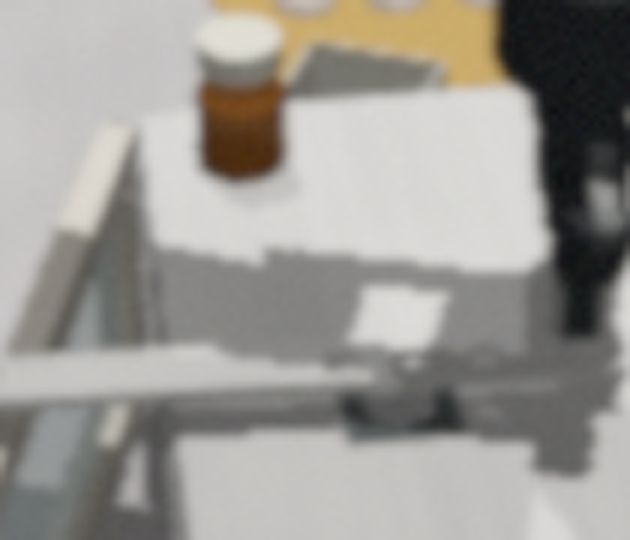

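View pics/top9r.png

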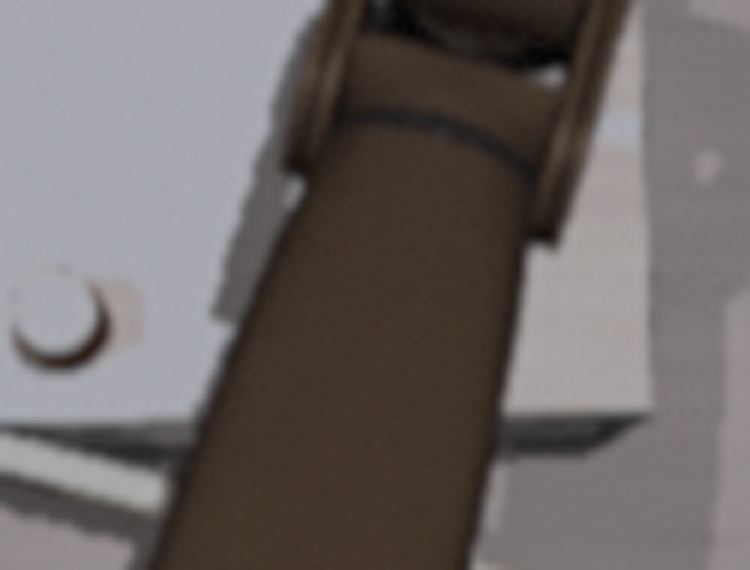

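```bash
python3 -m crank '[[1,0.11,0.13,0.2,0,0.8,0],[1,0,0,0.2,0,0,0],[1,0,0,0,0,0,0]]'
python3 -c "
from h import *
st()
r=read_camera('side');i=r['color'][150:240,235:340,::-1];cv2.imwrite('pics/side10.png',cv2.resize(i,None,fx=6,fy=6,interpolation=2))"
python3 -m crank '[[1,0,0,0.1,0,0,0],[1,0,0,0.1,0,0,0]]'
python3 -c "
from h import *
st()"
python3 -m crank '[[1,0,0,0.1,0,0,0]]'
python3 -c "
from h import *
st()"
```

```text
time: 11.5
eef_pos: [0.6132, -0.0587, 0.2329]
tcp_rot: [0.007, 1.0, -0.0, -0.008]
contact_force: [2.6, -1.7, -0.6]
opening: 0.108
t11.50 [ 0.6132 -0.0587  0.2329] yawy 89.20 z [-1.590e-02  1.000e-04 -9.999e-01] F [ 2.64 -1.69 -0.59] T [-0.25 -0.36  0.29] op 0.108
time: 11.75
eef_pos: [0.6134, -0.0589, 0.2316]
tcp_rot: [0.007, 1.0, -0.0, -0.007]
contact_force: [2.7, -1.0, 0.0]
opening: 0.109
t11.75 [ 0.6134 -0.0589  0.2316] yawy 89.18 z [-1.430e-02 -2.000e-04 -9.999e-01] F [ 2.73 -1.    0.02] T [-0.31 -0.3   0.36] op 0.109
time: 11.85
eef_pos: [0.6134, -0.0589, 0.2305]
tcp_rot: [0.007, 1.0, -0.0, -0.007]
contact_force: [2.2, -1.8, 0.2]
opening: 0.105
t11.85 [ 0.6134 -0.0589  0.2305] yawy 89.17 z [-1.410e-02 -1.000e-04 -9.999e-01] F [ 2.16 -1.84  0.16] T [-0.27 -0.3   0.31] op 0.105
```

View pics/side10.png

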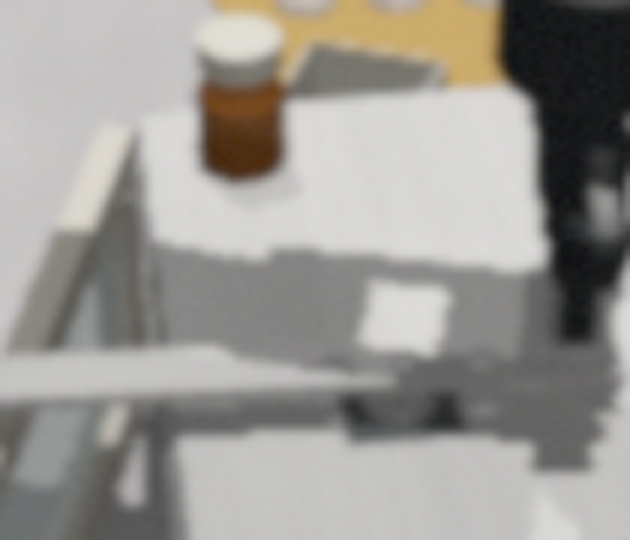

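```bash
for k in 1 2; do python3 -m crank '[[1,0,0,0.1,0,0,0]]' >/dev/null
python3 -c "
from h import *
st()"; done
```

```text
t11.95 [ 0.6134 -0.0589  0.2294] yawy 89.17 z [-0.014  -0.     -0.9999] F [ 2.38 -1.42  1.45] T [-0.3  -0.26  0.36] op 0.107
t12.05 [ 0.6134 -0.0589  0.2284] yawy 89.16 z [-0.014   0.     -0.9999] F [ 3.32 -1.33 -0.38] T [-0.27 -0.3   0.35] op 0.106
```

```bash
for k in 1 2; do python3 -m crank '[[1,0,0,0.1,0,0,0]]' >/dev/null
python3 -c "
from h import *
st()"; done
```

```text
t12.15 [ 0.6134 -0.0588  0.2273] yawy 89.16 z [-1.400e-02  1.000e-04 -9.999e-01] F [ 2.25 -1.72 -0.29] T [-0.29 -0.3   0.36] op 0.105
t12.25 [ 0.6134 -0.0588  0.2262] yawy 89.16 z [-1.410e-02  1.000e-04 -9.999e-01] F [ 1.37 -0.79 -0.21] T [-0.3  -0.29  0.33] op 0.106
```

```bash
for k in 1 2 3; do python3 -m crank '[[1,0,0,0.1,0,0,0]]' >/dev/null
python3 -c "
from h import *
st()"; done
```

```text
t12.35 [ 0.6134 -0.0588  0.2252] yawy 89.16 z [-1.410e-02  2.000e-04 -9.999e-01] F [ 1.85 -1.26 -0.72] T [-0.22 -0.26  0.34] op 0.106
t12.45 [ 0.6134 -0.0588  0.2243] yawy 89.15 z [-1.400e-02  2.000e-04 -9.999e-01] F [ 1.83 -1.36 -0.83] T [-0.24 -0.25  0.32] op 0.108
t12.55 [ 0.6134 -0.0588  0.2233] yawy 89.15 z [-1.400e-02  2.000e-04 -9.999e-01] F [ 1.65 -2.24 -0.23] T [-0.35 -0.3   0.32] op 0.103
```

```bash
for k in 1 2 3 4; do python3 -m crank '[[1,0,0,0.1,0,0,0]]' >/dev/null
python3 -c "
from h import *
st()"; done
python3 -c "
from h import *
r=read_camera('side');i=r['color'][150:240,235:340,::-1];cv2.imwrite('pics/side11.png',cv2.resize(i,None,fx=6,fy=6,interpolation=2))"
```

```text
t12.65 [ 0.6133 -0.0588  0.2223] yawy 89.16 z [-1.400e-02  2.000e-04 -9.999e-01] F [ 2.06 -1.62  0.74] T [-0.28 -0.24  0.29] op 0.105
t12.75 [ 0.6133 -0.0588  0.2213] yawy 89.16 z [-1.400e-02  2.000e-04 -9.999e-01] F [ 1.84 -0.63 -0.12] T [-0.33 -0.24  0.32] op 0.104
t12.85 [ 0.6133 -0.0588  0.2202] yawy 89.16 z [-1.410e-02  2.000e-04 -9.999e-01] F [ 0.98 -1.38 -0.72] T [-0.25 -0.21  0.31] op 0.104
t12.95 [ 0.6133 -0.0588  0.2193] yawy 89.16 z [-1.400e-02  2.000e-04 -9.999e-01] F [ 2.1  -1.28 -0.81] T [-0.24 -0.17  0.36] op 0.108
```

View pics/side11.png

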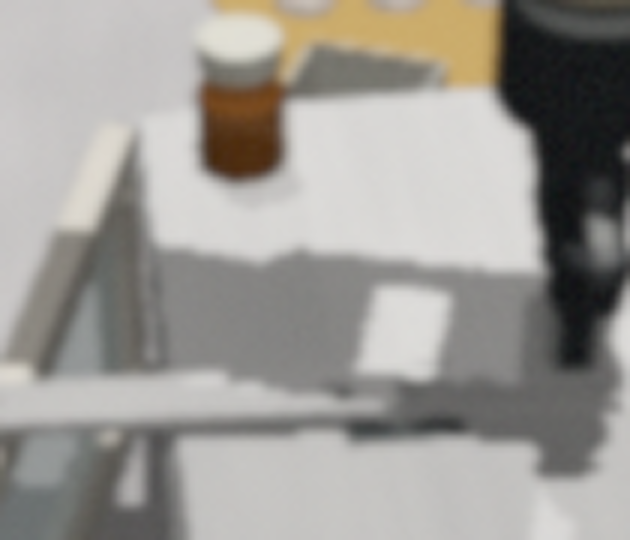

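```bash
for k in 1 2 3 4; do python3 -m crank '[[1,0,0,0.1,0,0,0]]' >/dev/null
python3 -c "
from h import *
st()"; done
```

```text
t13.10 [ 0.6133 -0.0588  0.2183] yawy 89.15 z [-1.390e-02  2.000e-04 -9.999e-01] F [ 2.12 -1.16 -0.19] T [-0.31 -0.13  0.37] op 0.102
t13.20 [ 0.6133 -0.0588  0.2173] yawy 89.15 z [-1.390e-02  2.000e-04 -9.999e-01] F [ 2.3  -0.93  0.28] T [-0.24 -0.16  0.35] op 0.107
t13.30 [ 0.6133 -0.0588  0.2163] yawy 89.16 z [-1.390e-02  2.000e-04 -9.999e-01] F [ 1.68 -1.33  0.6 ] T [-0.33 -0.11  0.38] op 0.109
t13.40 [ 0.6132 -0.0588  0.2153] yawy 89.16 z [-1.400e-02  2.000e-04 -9.999e-01] F [ 2.34 -1.24 -0.63] T [-0.21 -0.16  0.33] op 0.107
```

```bash
for k in 1 2 3; do python3 -m crank '[[1,0,0,0.05,0,0,0]]' >/dev/null
python3 -c "
from h import *
st()"; done
python3 -c "
from h import *
r=read_camera('side');i=r['color'][150:240,235:340,::-1];cv2.imwrite('pics/side12.png',cv2.resize(i,None,fx=6,fy=6,interpolation=2))"
```

```text
t13.50 [ 0.6132 -0.0588  0.2151] yawy 89.16 z [-1.410e-02  2.000e-04 -9.999e-01] F [ 0.36 -1.82  2.98] T [-0.22 -0.16  0.35] op 0.111
t13.60 [ 0.6132 -0.0588  0.2151] yawy 89.16 z [-1.400e-02  2.000e-04 -9.999e-01] F [-0.79 -1.02  4.52] T [-0.15  0.01  0.36] op 0.109
t13.70 [ 0.6132 -0.0588  0.215 ] yawy 89.16 z [-1.400e-02  1.000e-04 -9.999e-01] F [-1.31 -1.16  6.01] T [-0.13  0.25  0.35] op 0.109
```

View pics/side12.png

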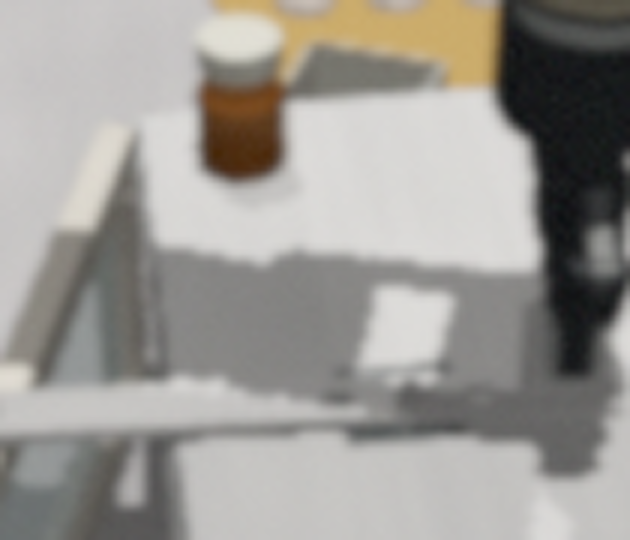

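```bash
python3 -m crank '[[1,0,0,-0.1,0,-0.4,0],[1,0,0,0,0,-0.4,0],[1,0,0,0,0,0,0]]'
python3 -c "
from h import *
st()"
python3 -m crank '[[0.7,0,0,0,0,0,0],[0.4,0,0,0,0,0,0],[0,0,0,0,0,0,0],[-0.4,0,0,0,0,0,0],[-0.4,0,0,0,0,0,0]]' 20
python3 -c "
from h import *
st()
r=read_camera('side');i=r['color'][150:240,235:340,::-1];cv2.imwrite('pics/side13.png',cv2.resize(i,None,fx=6,fy=6,interpolation=2))"
```

```text
time: 14.05
eef_pos: [0.6133, -0.0589, 0.2148]
tcp_rot: [0.007, 1.0, -0.0, 0.0]
contact_force: [1.5, -1.8, 1.7]
opening: 0.109
t14.05 [ 0.6133 -0.0589  0.2148] yawy 89.15 z [ 8.e-04 -2.e-04 -1.e+00] F [ 1.46 -1.83  1.7 ] T [-0.28 -0.18  0.33] op 0.109
time: 14.55
eef_pos: [0.6131, -0.0587, 0.2146]
tcp_rot: [0.007, 1.0, 0.0, -0.0]
contact_force: [0.0, -0.1, 0.6]
opening: 0.701
t14.55 [ 0.6131 -0.0587  0.2146] yawy 89.14 z [-6.e-04  4.e-04 -1.e+00] F [ 0.02 -0.05  0.63] T [ 0.02 -0.02  0.02] op 0.701
```

View pics/side13.png

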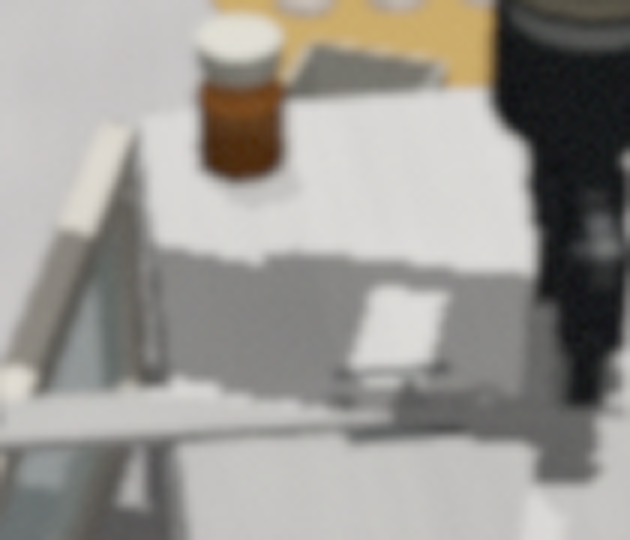

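Released with the door still open. Now raising straight up and backing away to check.

```bash
python3 -m crank '[[-0.4,0,0,-0.5,0,0,0],[-0.4,0,0,-1.5,0,0,0],[-0.4,0,0,-3,0,0,0],[-0.4,0,0,-4,0,0,0],[-0.4,0,0,-4,0,0,0]]'
python3 -m crank '[[-0.4,-2,-4,-2,0,0,0],[-0.4,-2,-4,0,0,0,0],[-0.4,-2,-4,0,0,0,0],[-0.4,-2,-4,0,0,0,0],[-0.4,0,0,0,0,0,0]]'
python3 - <<'E'
from h import *
st()
pin=c2w((-.2237,-.0652,.18)); peg=c2w((-.0406,-.0733,.18))
d=peg-pin;a=np.arctan2(d[1],d[0]);piv=peg-.18*np.array([np.cos(a),np.sin(a),0]);print(np.degrees(a))
for n,b in (("side",(215,150,120,95)),("top",(230,160,125,95))):
    r=read_camera(n); cv2.imwrite(f"pics/{n}14.png",overlay(n,r,piv,a,b,peg,pin));i=r["color"][:,:,::-1];x,y,w,h=b
    cv2.imwrite(f"pics/{n}14r.png",cv2.resize(i[y:y+h,x:x+w],None,fx=6,fy=6,interpolation=2))
    cv2.imwrite(f"pics/{n}14f.png",i)
E
```

```text
time: 15.1
eef_pos: [0.613, -0.0587, 0.3474]
tcp_rot: [0.007, 1.0, -0.0, 0.0]
contact_force: [0.7, -0.7, -0.0]
opening: 0.699
time: 15.6
eef_pos: [0.6915, -0.2253, 0.3639]
tcp_rot: [0.01, 1.0, -0.001, -0.0]
contact_force: [-0.5, -0.4, -0.6]
opening: 0.699
t15.60 [ 0.6915 -0.2253  0.3639] yawy 88.86 z [-7.0e-04 -1.4e-03 -1.0e+00] F [-0.45 -0.36 -0.61] T [ 0.03  0.06 -0.05] op 0.699
-0.5276538454900327
```

View pics/side14.png

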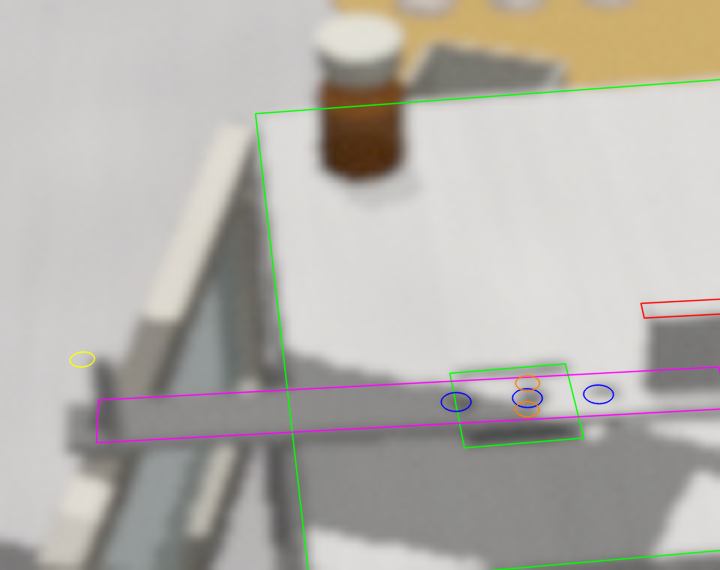

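View pics/side14r.png

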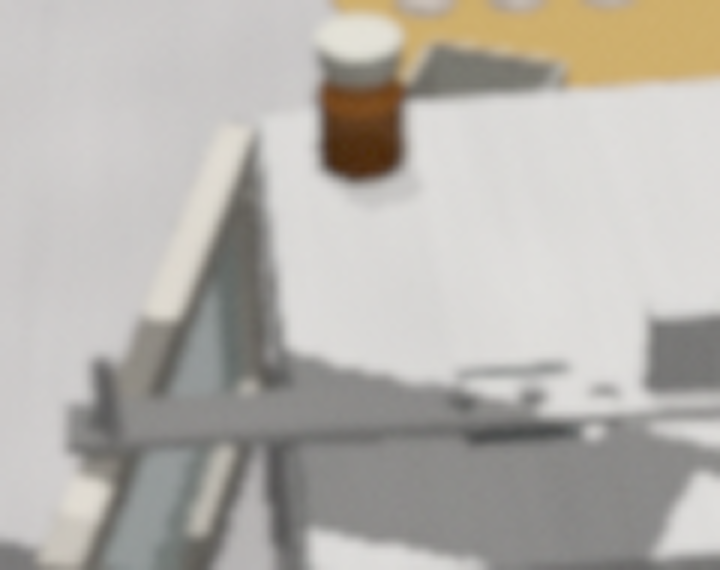

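View pics/top14.png

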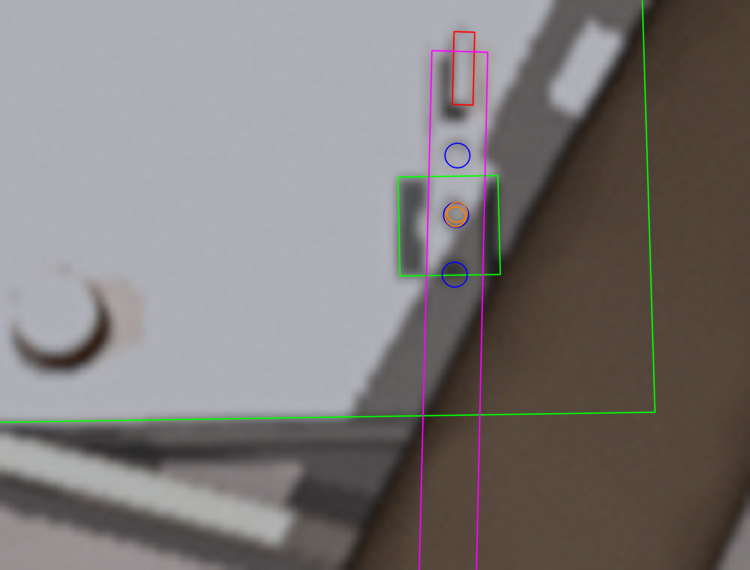

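View pics/side14f.png

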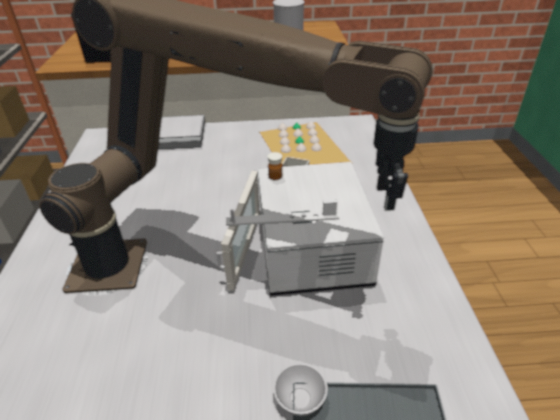

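```bash
python3 -c "
from h import *
st(); print(sign_off())"
```

```text
t15.70 [ 0.6909 -0.221   0.3651] yawy 89.06 z [-1.e-04  6.e-04 -1.e+00] F [ 0.49  0.76 -0.58] T [-0.01 -0.02 -0.02] op 0.701
the job is handed in; nothing more can be done
None
```

The door now stands ajar, held by the stay bar with its middle hole over the roof peg, and the job is handed in at about 15.7 s. I gripped the bar by its fin, lifted it about 22 mm and swung it round the door pin. I then drew the door open with it and lowered it in roughly 1 mm steps until it touched the roof.

**Forces:** The readings I took showed about 6 N at most, at the touchdown on the roof, and about 4 N or less while drawing the door. The peg went into the hole without any noticeable resistance.

**Last pictures (side and top):**
- The middle hole is around the peg and the bar lies flat on the roof.
- The pin still stands up through the pivot hole.
- The door stayed open after I let go, by eye near the expected 0.31 rad.
- The jar, tub and bowl look undisturbed.
- The gripper is well clear and touching nothing.

**Disagreements and gaps:**
- My estimate of the pin's position from the pictures differed by 2 to 3 mm from the one worked out from the gripper's position. Neither the fit nor the forces showed any effect.
- The arm hid the pivot end of the bar in the last top picture, so the side picture alone shows the bar still on its pin.

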